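Unlock the sample feeder's index carriage

TASK

The carriage inside the covered sample feeder has to be unlocked so that a colleague can slide it along. Swing the latch lever fully aside off the lid, lift the blue lid right up until it stands upright by itself, then pull the carriage's sprung index plunger up by its black knob as far as it will go and finish while still holding it there in the gripper, pin clear of its hole. Leave the lid open, the latch aside, and the loose vial, bottles, dish and slide box around it where they stand.

Things in the scene. Friction and masses are not known exactly. Their poses are not given: they have to be found in the camera images.
- case: the sample feeder: a white open-topped case, fixed to the bench, 140 (x) x 280 (y) x 85 high, walls 6, inner floor 6 above the bench, under a blue lid. Origin at the middle of its underside; its x points from the latch side (facing the robot) to the lid's hinge side, y to the left along the case, z up. A grey column 26 x 30 x 90 high stands against its front wall under the latch pivot. Inside, a strip of vials 66 high runs along y at x = +32 to +58.
- latch (a joint): latch lever angle about the vertical axis through latch_pivot, rad. 0: lever points along the case's +x, lying over the lid and physically holding it shut; grows anticlockwise seen from above, to the case's +y (left) side, stop at 1.9; off the lid from 1.4. Starts 0 to 0.25. Stays where it is left; stiff with light friction (about 1 N at the post).
- latch_pivot (a point): point on the latch's vertical pivot axis, on top of the grey column, 20 in front of the lid's front edge. Does not move.
- latch_post (a point): middle of the red upright post near the lever's free end: round, 14 dia x 26 tall, 55 from the pivot axis; the flat steel lever (16 wide, 7 thick) runs under it, its top 13 below this point, and its underside 2 to 3 above the lid. Take or push the post from above; it moves round with the lever.
- lid (a joint): lid angle about its hinge, rad: 0 shut, 1.57 upright, stop at 1.8. A friction hinge: it stays at any angle; about 5 N at the bar lifts it.
- lid_hinge (a point): middle of the lid's hinge axis, which runs along the case's y at the far (+x) top edge of the case. Does not move. The lid is a blue plate 140 x 280 x 8 with a clear window that runs from here towards the case's -x.
- lid_bar (a point): middle of the steel grab bar on the lid's outer face: round, 12 dia, 80 long along the case's y, on two end posts 70 apart; with the lid shut it is 120 from the hinge axis towards the case's -x and 42 above it (34 above the lid's top face; clear gap beneath 28). Moves with the lid; being round it can turn between the fingers, so that a gripper pointing straight down can carry it round the whole arc.
- carriage: the aluminium index carriage in the case, 44 x 44 x 40 tall, fixed for this job, its place along the case differs each time; origin at the middle of its underside on the case's inner floor, axes as the case's. It stands under the lid until that is opened. It carries the plunger.
- plunger (a joint): how far the index plunger is pulled up, m: 0 seated in its hole, 0.014 at the stop (pin clear of its hole from 0.012). A spring pulls it back down: about 5 N when seated, 10.5 N at the stop; let go, it snaps back.
- plunger_knob (a point): middle of the plunger's knob: an upright black cylinder with an orange band, 24 dia x 27 tall, over the middle of the carriage; its lower face is 5 above the carriage's top when seated. Moves straight up with the plunger. With the lid upright there is room for a gripper that closes along the case's y.
- vial: loose sample vial, amber with a white cap, 20 dia x 44 tall, standing inside the case near its +y (left) end; origin at the middle of its underside. A bystander.
- slide_box: closed green slide box, 85 x 100 x 30, loose on the bench right of the case; origin at the middle of its underside. A bystander.
- dish: closed culture dish, 94 dia x 15, loose on the bench left of the case; origin at the middle of its underside. A bystander.
- dropper: white dropper bottle, 32 dia x 72 tall, loose on the bench behind the case (beyond its hinge side), left or right; origin at the middle of its underside. A bystander.
- violet: small violet bottle with a red cap, 36 dia x 75 tall, loose on the bench behind the case (beyond its hinge side), on the other side; origin at the middle of its underside. A bystander.

How it is judged:
By the outcome, as a careful person would: the job done as asked, in the order asked, and still so for the second after the job is handed in, while the arm keeps its last pose, push and grip.
It also fails if it takes over 64 s, if anything falls off the work surface, if the arm or the gripper's body presses on something with over 40 N, if the wrist force passes 120 N, or if a joint passes its speed limit or range.

ROBOT

A 6-joint arm with a two-finger parallel gripper is mounted at the origin on the work surface. World frame = base frame: x ahead of the robot, y to its left, z up, the work surface at z = 0. Lengths are in m, angles in rad, forces in N, time in s.
With the tool pointing down it reaches from about 0.375 to 0.9 m from the base axis. Payload 3.1 kg.
Tool frame: the origin (TCP) lies between the finger pads; the fingertips stand 19 mm ahead of it and the grasp point (between the pads) is the TCP; z points along the fingers, y is the direction in which the jaws open and shut (so a half turn about z gives the same grasp; the last joint's range is limited). The gripper opens to 87 mm and grips with 3 to 60 N. Pads are 19 mm wide; open, the fingers measure 117 mm over their backs; the gripper's body (75 mm by 190 mm) begins 51 mm behind the grasp point.
Start: joints at [1.01, 0.527, 1.433, -0, 1.181, -0.178], TCP at [0.233, 0.58, 0.242] pointing down, gripper open.
Joint ranges: [-3.08, 3.08], [-0.75, 2.2], [0.22, 2.44], [-1.43, 4.57], [0, 2.65], [-2.85, 2.85]. Speed limits (rad/s): [2.79, 2.79, 3.14, 3.14, 3.14, 3.14].

INTERFACE

Orientations are given as a unit quaternion [x, y, z, w].
In Python, from rig import robot gives the robot as it stands.
- The arm moves only by the tool apply_moves, never from a script. Its argument "series" is a list of rows, each a list of 7 numbers: the shift along the tool's x, y, z in cm, then the turn, a rotation vector about the tool's x, y, z in degrees, then the opening, from 0 (shut) to 1 (fully open). In form: [[dx, dy, dz, rx, ry, rz, grip], ...]. A call has 1 to 5 rows; each row is the pose to reach, as a shift and turn from the pose commanded when the call began, along the tool's axes at that moment; what a row does not reach only later rows make up. A row lasts 1/12 s, in which the tool goes at most 41.7 mm and 7.16 degrees, less where a joint would pass 70% of its speed; a pose out of reach is approached as far as the arm can. A call with a gripper value outside its range is refused whole. The fingers move at their own pace and stop on an object; "newtons" is the grip in N (left out, the last holds). Time passes only in rows, so rows that repeat a pose let the fingers close. It gives the time, the measured TCP pose, the force and the opening at its end, in the units of the state.
- robot.get_obs(): the state, without advancing time (a new reading comes with each control period).
- robot.camera(name): name is "scene" or "top" or "wrist"; returns the picture (400x640x3 uint8, red, green, blue); there is no depth.
- robot.camera_params(name): a dict with "mtx" (3x3 intrinsics, pixels), "origin" and "rotation" of the camera in the world. Camera axes: x right, y down, z forward; pixel columns grow to the right and rows downward; lengths in m; the calibration is good to about 2 mm. A picture is of the moment at which its call begins: read the wrist's pose just before it. camera_params takes no time and is no camera call; for the wrist camera it gives the pose at the moment of the call.
- robot.hand_in(): hands the job in, once; it reports no verdict.
The state is a dict: "time": time; "q": joint angles; "joint_velocities": joint speeds; "joint_torque": joint torques, N m; "position": TCP position; "tool_rot": TCP orientation; "ft_force": force on the tool from outside, world axes, zero at the start; "moment": the same for the moment, N m; "grip_width": finger opening in m.
Only numpy, scipy, OpenCV 4.12 (cv2) and the standard library are available. Lean on these libraries where they do the work, as an engineer would, in place of code of your own. Each camera call takes 0.05 s, during which the arm holds its last target. There are 200 camera calls.

## Working session

There is one attempt and no reset: what is moved stays moved. The work goes in short steps, Python scripts to look and compute and a tool call to move; the robot and the scene stay as the last step left them, time stands still between calls to the robot, and variables do not carry over. Pictures are saved under pics/ and viewed, about 8 in all and at most 12, crops included, and the job is handed in when it is done.

Besides the shell and the picture viewer there is one more tool, called after "Emit:" as name(argument=value, ...) on one line, values as JSON. apply_moves: Moves the arm, as the interface text tells. Its arguments: {"type":"object","properties":{"series":{"type":"array"},"newtons":{"type":"number"}},"required":["series"]}

```bash
mkdir -p pics; ls; python3 - <<'E'
from rig import robot
import cv2,numpy as np
o=robot.get_obs();print(o)
for n in("scene","top"):
    im=robot.camera(n);cv2.imwrite(f"pics/{n}0.png",im[:,:,::-1]);p=robot.camera_params(n);print(n,p)
E
```

```text
pics
{'time': 0.0, 'q': array([ 1.01049556e+00,  5.28458190e-01,  1.43392098e+00, -4.04875032e-05,
        1.18140209e+00, -1.78505603e-01]), 'joint_velocities': array([-0.00114561,  0.00039138,  0.00200298, -0.00038921, -0.0008879 ,
        0.00066574]), 'joint_torque': array([ 3.71800979e-04, -4.40041566e+01, -1.76591778e+01,  6.34295843e-02,
        5.80646074e-02, -1.50709484e-04]), 'position': array([0.2324714 , 0.57939583, 0.24057056]), 'tool_rot': array([ 1.89732570e-01,  9.81835197e-01, -1.02724061e-03, -3.77649656e-04]), 'ft_force': array([ 0.63270752, -0.06756588, -0.27199781]), 'moment': array([ 0.03992834, -0.0368693 , -0.00949854]), 'grip_width': 0.08696997314448468}
scene {'mtx': array([[483.80697132,   0.        , 326.7249347 ],
       [  0.        , 483.80697132, 200.04155618],
       [  0.        ,   0.        ,   1.        ]]), 'origin': array([ 1.16870198, -0.25231907,  0.81509534]), 'rotation': array([ 0.79315599,  0.48585909, -0.18517371, -0.31710443])}
top {'mtx': array([[439.26739407,   0.        , 321.64817396],
       [  0.        , 439.26739407, 203.16579838],
       [  0.        ,   0.        ,   1.        ]]), 'origin': array([0.49597676, 0.05610171, 1.2915338 ]), 'rotation': array([-0.69675882,  0.7164672 , -0.02569354,  0.02327531])}
```

View pics/scene0.png

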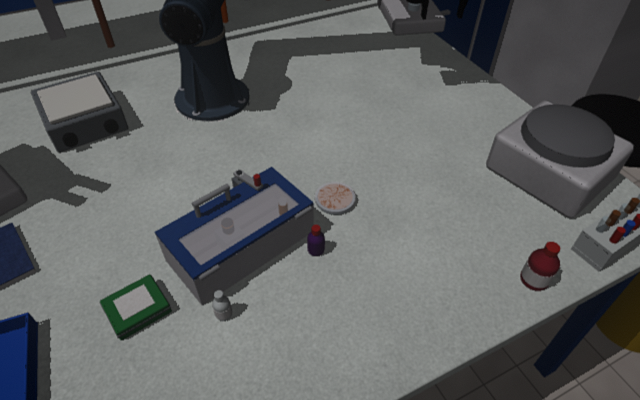

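View pics/top0.png

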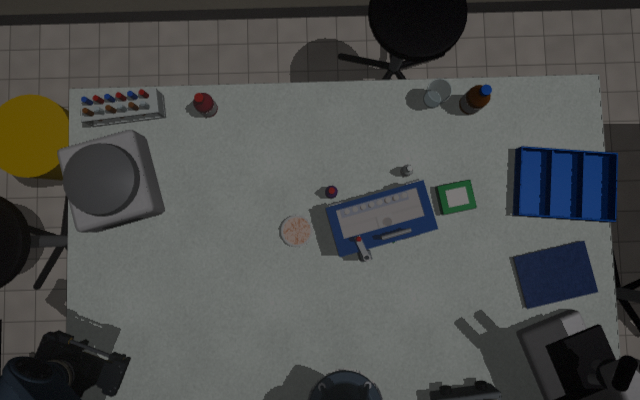

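The scene view shows the lid shut, with the red post at (257,180) and the bar around (212,198). The top view shows the lid centred near (382,217), the post at (357,240) and the bar at (393,235). Next I'll measure the pose from the top view.

```bash
cat > h.py <<'E'
from rig import robot
import cv2,numpy as np
from scipy.spatial.transform import Rotation as R
def cam(n):
    p=robot.camera_params(n);return p["mtx"],np.array(p["origin"]),R.from_quat(p["rotation"])
def ray(c,uv,z):
    K,o,r=c;d=r.apply(np.linalg.inv(K)@[uv[0],uv[1],1]);return o+d*(z-o[2])/d[2]
def proj(c,P):
    K,o,r=c;q=K@r.inv().apply(np.array(P)-o);return q[:2]/q[2]
def tool(P,o=None):
    "shift in cm along tool axes to bring the TCP to P"
    o=o or robot.get_obs();return np.round(R.from_quat(o["tool_rot"]).inv().apply(np.array(P)-o["position"])*100,2)
E
python3 - <<'E'
from h import *
c=cam("top");im=cv2.imread("pics/top0.png");hsv=cv2.cvtColor(im,cv2.COLOR_BGR2HSV)
m=cv2.inRange(hsv,(105,120,40),(125,255,255));m[:170]=0;m[262:]=0;m[:,:310]=0;m[:,445:]=0
pts=cv2.findNonZero(m)
r=cv2.minAreaRect(pts);b=cv2.boxPoints(r);print(r)
W=np.array([ray(c,x,.093) for x in b]);print(W.round(4))
print([np.linalg.norm(W[i]-W[i-1]).round(4) for i in range(4)])
m=cv2.inRange(hsv,(0,120,60),(8,255,255))|cv2.inRange(hsv,(172,120,60),(180,255,255))
n,l,s,ce=cv2.connectedComponentsWithStats(m)
for k in range(1,n):
    if s[k,4]>8 and 300<ce[k][0]<450: print(ce[k],s[k],ray(c,ce[k],.13))
cr=cv2.resize(im[160:280,300:460],None,fx=5,fy=5,interpolation=cv2.INTER_CUBIC);cr=np.clip(cr*1.5,0,255).astype('uint8')
cv2.imwrite("pics/topc.png",cr)
E
```

```text
((381.2830505371094, 217.99053955078125), (50.68604278564453, 101.92152404785156), 74.05460357666016)
[[ 0.5666  0.0411  0.093 ]
 [ 0.6361 -0.2301  0.093 ]
 [ 0.5015 -0.2622  0.093 ]
 [ 0.4332  0.0072  0.093 ]]
[np.float64(0.1377), np.float64(0.2801), np.float64(0.1384), np.float64(0.2779)]
[331.3030303  190.09090909] [329 187   6   7  33] [0.61058504 0.02438918 0.13      ]
[358.5 238.5] [357 237   4   4  16] [ 0.48045238 -0.04350974  0.13      ]
```

View pics/topc.png

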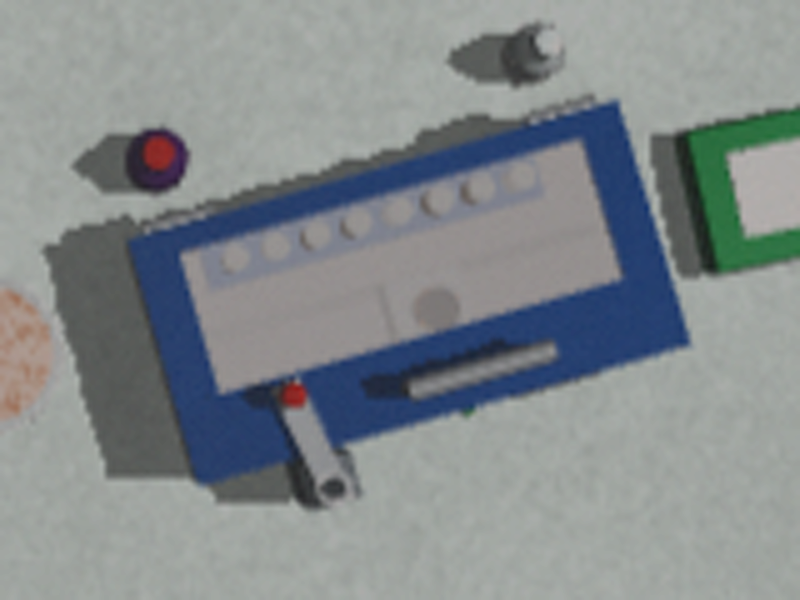

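Crop of the top view: post top at crop (293,393), pivot at (333,487), bar from (408,390) to (555,350), and the knob through the window at (436,308). The bystanders are clear of the case.

```bash
cat >> h.py <<'E'
YAW=np.radians(14.3); CC=np.array([.5344,-.111,0])
def w(p): return CC+R.from_euler('z',YAW).apply(p)          # case -> world
def case(P): return R.from_euler('z',-YAW).apply(np.array(P)-CC)
def down(jaw):                                               # tool z down, jaw axis at world angle
    y=np.array([np.cos(jaw),np.sin(jaw),0]);z=np.array([0,0,-1.]);return R.from_matrix(np.c_[np.cross(y,z),y,z])
def go(P,jaw,o=None):
    "shift cm and turn deg in tool axes; P in case frame"
    o=o or robot.get_obs();r=R.from_quat(o["tool_rot"])
    return tool(w(P),o),np.round((r.inv()*down(jaw)).as_rotvec(degrees=True),1)
E
python3 - <<'E'
from h import *
c=cam("top")
def px(u,v):return ((u+.5)/5-.5+300,(v+.5)/5-.5+160)
for n,uv,z in(("post",(293,393),.1285),("pivot",(333,487),.103),("barL",(408,390),.13),("barR",(555,350),.13),("knob",(436,308),.078),("dropper",(547,42),.072),("violet",(158,153),.075)):
    P=ray(c,px(*uv),z);print(n,P.round(3),case(P).round(4))
o=robot.get_obs();r=R.from_quat(o["tool_rot"]);print(r.as_matrix().round(3))
for j in(YAW+np.pi/2,YAW-np.pi/2,YAW,YAW+np.pi):print(j,go([-.035,.06,.2],j))
E
```

```text
post [ 0.481 -0.043  0.129] [-0.0347  0.0791  0.1285]
pivot [ 0.43  -0.065  0.103] [-0.0898  0.0705  0.103 ]
barL [ 0.481 -0.103  0.13 ] [-0.0497  0.0205  0.13  ]
barR [ 0.5   -0.182  0.13 ] [-0.0508 -0.0602  0.13  ]
knob [ 0.525 -0.128  0.078] [-0.0131 -0.0139  0.078 ]
dropper [ 0.672 -0.196  0.072] [ 0.1126 -0.1169  0.072 ]
violet [0.616 0.023 0.075] [0.1119 0.1099 0.075 ]
[[-0.928  0.373 -0.001]
 [ 0.373  0.928 -0.002]
 [ 0.    -0.002 -1.   ]]
1.8203784098300857 (array([-47.38, -50.05,   4.15]), array([ -0.1,  -0.1, -36.2]))
-1.3212142437597074 (array([-47.38, -50.05,   4.15]), array([-1.000e-01,  1.000e-01,  1.438e+02]))
0.24958208303518914 (array([-47.38, -50.05,   4.15]), array([-0.1,  0. , 53.8]))
3.3911747366249823 (array([-47.38, -50.05,   4.15]), array([-0.000e+00, -1.000e-01, -1.262e+02]))
```

Emit:
apply_moves(series=[[-3,-3,0,0,0,0,0.5],[-6,-6,0,0,0,0,0.5],[-9,-9,0,0,0,0,0.5],[-12,-12,0,0,0,0,0.5],[-14.5,-15,0,0,0,0,0.5]])

```text
time: 0.52
position: [0.312, 0.3856, 0.2413]
tool_rot: [0.189, 0.982, -0.0, 0.0]
ft_force: [1.1, -0.2, 0.5]
grip_width: 0.0615
```

Emit:
apply_moves(series=[[-3,-3,0,0,0,0,0.5],[-6,-6,0,0,0,0,0.5],[-9,-9,0,0,0,0,0.5],[-12,-12,0,0,0,0,0.5],[-14.5,-15,0,0,0,0,0.5]])

```text
time: 0.93
position: [0.3907, 0.1926, 0.2416]
tool_rot: [0.19, 0.982, 0.0, 0.0]
ft_force: [1.5, 0.4, 0.3]
grip_width: 0.0438
```

Emit:
apply_moves(series=[[-3,-3,0,0,0,-7,0.5],[-6,-6,1,0,0,-14,0.5],[-9,-9,2,0,0,-21,0.5],[-12,-12,3,0,0,-28,0.5],[-14.5,-15,4,0,0,-35,0.5]])

```text
time: 1.35
position: [0.4582, 0.0302, 0.2093]
tool_rot: [-0.08, 0.997, 0.0, 0.0]
ft_force: [0.4, 0.2, -0.3]
grip_width: 0.0435
```

```bash
python3 - <<'E'
from h import *
print(go([-.035,.079,.2],YAW+np.pi/2)); o=robot.get_obs(); print(o["time"],case(o["position"]).round(4),o["q"].round(2),o["ft_force"].round(2),o["grip_width"])
E
```

```text
(array([-1.08, -7.6 ,  0.93]), array([-0. ,  0. , -5.1]))
1.35 [-0.0389  0.1556  0.2093] [-0.18  0.36  1.87  0.    0.91 -1.91] [ 0.4   0.23 -0.26] 0.04348994970885558
```

Emit:
apply_moves(series=[[0,0,0,0,0,-1.2,0.5],[0,0,0,0,0,-1.2,0.5],[0,0,0,0,0,-1.2,0.5]])

```text
time: 1.6
position: [0.4569, 0.0321, 0.2093]
tool_rot: [-0.087, 0.996, 0.0, -0.001]
ft_force: [0.0, -0.1, -0.4]
grip_width: 0.0434
```

```bash
python3 - <<'E'
from h import *
print(go([-.035,.079,.125],YAW+np.pi/2)); o=robot.get_obs(); print(o["time"],case(o["position"]).round(4),o["grip_width"])
im=robot.camera("wrist");c=cam("wrist");P=w([-.0347,.0791,.1285]);print(proj(c,P),proj(c,w([-.09,.0705,.103])),c[1])
cv2.imwrite("pics/w1.png",im[:,:,::-1])
E
```

```text
(array([-1.08, -7.83,  8.42]), array([ 0.1, -0.1, -4.4]))
1.6 [-0.0397  0.1578  0.2093] 0.0434065059755753
[217.86482587 225.49636496] [205.20028377 148.03829681] [0.37830498 0.01828818 0.35249688]
```

View pics/w1.png

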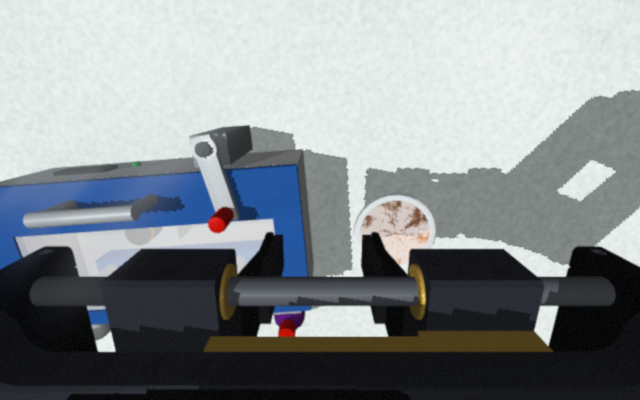

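The wrist view agrees with the estimate: post top at about (221,219), pivot at (205,149). I'll move above the post, descend and grip it.

Emit:
apply_moves(series=[[-0.5,-3.9,0,0,0,-2.2,0.5],[-1.1,-7.8,0,0,0,-4.4,0.5],[-1.1,-7.8,2.5,0,0,-4.4,0.5],[-1.1,-7.8,5,0,0,-4.4,0.5],[-1.1,-7.8,5.5,0,0,-4.4,0.5]])

```text
time: 2.07
position: [0.4799, -0.0414, 0.1523]
tool_rot: [-0.126, 0.992, 0.001, -0.003]
ft_force: [-0.6, -0.1, -0.3]
grip_width: 0.0434
```

Emit:
apply_moves(series=[[0,0,1.5,0,0,0,0.5],[0,0,2.9,0,0,0,0.5],[0,0,2.9,0,0,0,0.5],[0,0,2.9,0,0,0,0.1],[0,0,2.9,0,0,0,0.1]], newtons=15)

```text
time: 2.48
position: [0.4825, -0.0422, 0.1266]
tool_rot: [-0.127, 0.992, -0.0, 0.001]
ft_force: [-0.8, 0.0, -0.0]
grip_width: 0.0364
```

Emit:
apply_moves(series=[[0,0,0,0,0,0,0.05],[0,0,0,0,0,0,0.05],[0,0,0,0,0,0,0.05],[0,0,0,0,0,0,0.05]])

```text
time: 2.82
position: [0.4825, -0.0431, 0.1262]
tool_rot: [-0.126, 0.992, -0.0, 0.001]
ft_force: [0.1, 0.7, 3.2]
grip_width: 0.0136
```

```bash
python3 - <<'E'
from h import *
o=robot.get_obs(); p=case(o["position"]);print(o["time"],p.round(4),o["grip_width"],o["ft_force"].round(2))
r=p-[-.09,.0705,0];print(np.hypot(*r[:2]),np.arctan2(r[1],r[0]))
for t in np.r_[.35:1.86:.15,1.85]: print(round(t,2),go(np.r_[-.09+.055*np.cos(t),.0705+.055*np.sin(t),p[2]],YAW+np.pi/2,o))
E
```

```text
2.8167 [-0.0335  0.0786  0.1262] 0.013606270734571949 [0.1  0.71 3.17]
0.0570965119315426 0.14233433430398257
0.35 (array([ 0.48,  1.08, -0.  ]), array([-0. ,  0.1,  0.2]))
0.5 (array([ 0.82,  1.83, -0.  ]), array([-0. ,  0.1,  0.2]))
0.65 (array([ 1.27,  2.52, -0.  ]), array([-0. ,  0.1,  0.2]))
0.8 (array([ 1.81,  3.14, -0.  ]), array([-0. ,  0.1,  0.2]))
0.95 (array([ 2.44,  3.67, -0.01]), array([-0. ,  0.1,  0.2]))
1.1 (array([ 3.14,  4.1 , -0.01]), array([-0. ,  0.1,  0.2]))
1.25 (array([ 3.9 ,  4.42, -0.01]), array([-0. ,  0.1,  0.2]))
1.4 (array([ 4.7 ,  4.62, -0.01]), array([-0. ,  0.1,  0.2]))
1.55 (array([ 5.52,  4.71, -0.01]), array([-0. ,  0.1,  0.2]))
1.7 (array([ 6.35,  4.66, -0.01]), array([-0. ,  0.1,  0.2]))
1.85 (array([ 7.15,  4.5 , -0.01]), array([-0. ,  0.1,  0.2]))
1.85 (array([ 7.15,  4.5 , -0.01]), array([-0. ,  0.1,  0.2]))
```

Emit:
apply_moves(series=[[0.4,1.1,0,0,0,0,0.05],[0.7,1.8,0,0,0,0,0.05],[1.15,2.5,0,0,0,0,0.05],[1.7,3.1,0,0,0,0,0.05],[2.3,3.65,0,0,0,0,0.05]])

```text
time: 3.23
position: [0.451, -0.0133, 0.1262]
tool_rot: [-0.127, 0.992, -0.001, 0.001]
ft_force: [1.9, -4.2, 4.5]
grip_width: 0.0137
```

Emit:
apply_moves(series=[[0.7,0.4,0,0,0,0,0.05],[1.45,0.75,0,0,0,0,0.05],[2.25,0.95,0,0,0,0,0.05],[3.1,1.05,0,0,0,0,0.05],[3.9,1.0,0,0,0,0,0.05]])

```text
time: 3.65
position: [0.4135, -0.015, 0.1263]
tool_rot: [-0.127, 0.992, -0.003, 0.004]
ft_force: [7.7, -7.5, -0.5]
grip_width: 0.013
```

Emit:
apply_moves(series=[[0.4,-0.05,0,0,0,0,0.05],[0.75,-0.15,0,0,0,0,0.05],[0.75,-0.15,0,0,0,0,0.05]])

```text
time: 3.9
position: [0.4086, -0.0182, 0.1265]
tool_rot: [-0.125, 0.992, -0.002, 0.006]
ft_force: [10.4, -2.6, -0.8]
grip_width: 0.0132
```

```bash
python3 - <<'E'
from h import *
o=robot.get_obs(); p=case(o["position"]);print(o["time"],p.round(4),o["grip_width"],o["ft_force"].round(2))
r=p-[-.09,.0705,0];print(np.hypot(*r[:2]),np.arctan2(r[1],r[0]))
E
```

```text
3.9 [-0.099   0.121   0.1265] 0.013151495512511607 [10.45 -2.56 -0.83]
0.05127212594025793 1.7466318461820878
```

Emit:
apply_moves(series=[[0,0,0,0,0,0,0.4],[0,0,0,0,0,0,0.4],[0,0,-2,0,0,0,0.4],[0,0,-6,0,0,0,0.4],[0,0,-9,0,0,0,0.4]])

```text
time: 4.32
position: [0.3998, -0.0149, 0.2156]
tool_rot: [-0.126, 0.992, 0.002, -0.004]
ft_force: [0.4, 0.1, 0.5]
grip_width: 0.0332
```

Emit:
apply_moves(series=[[0,-4,0,0,0,-7,0.5],[0,-8,0,0,0,-14,0.5],[0,-8,0,0,0,-14,0.5]])

```text
time: 4.57
position: [0.4242, -0.0968, 0.216]
tool_rot: [-0.247, 0.969, -0.001, 0.0]
ft_force: [0.4, 0.6, -0.1]
grip_width: 0.0419
```

```bash
python3 - <<'E'
from h import *
o=robot.get_obs(); p=case(o["position"]);print(o["time"],p.round(4),o["grip_width"],o["ft_force"].round(2))
im=robot.camera("wrist");c=cam("wrist");cv2.imwrite("pics/w2.png",im[:,:,::-1])
for t in(1.5,1.7,1.8,1.9):print(t,proj(c,w([-.09+.055*np.cos(t),.0705+.055*np.sin(t),.1285])).round(),)
hsv=cv2.cvtColor(im,cv2.COLOR_RGB2HSV);m=cv2.inRange(hsv,(0,150,60),(8,255,255));n,l,s,ce=cv2.connectedComponentsWithStats(m)
for k in range(1,n):
    if s[k,4]>30: print(ce[k],s[k],case(ray(c,ce[k],.12)))
print(go([-.05,-.02,.2],YAW))
E
```

```text
4.5667 [-0.1033  0.041   0.216 ] 0.04192234825592986 [ 0.43  0.64 -0.09]
1.5 [419. 254.]
1.7 [423. 242.]
1.8 [424. 236.]
1.9 [424. 229.]
[419.45833333 222.86111111] [408 211  24  24 360] [-0.10924702  0.12060514  0.12      ]
(array([-3.73, -7.34,  1.52]), array([ 0.000e+00, -1.000e-01,  1.041e+02]))
```

View pics/w2.png

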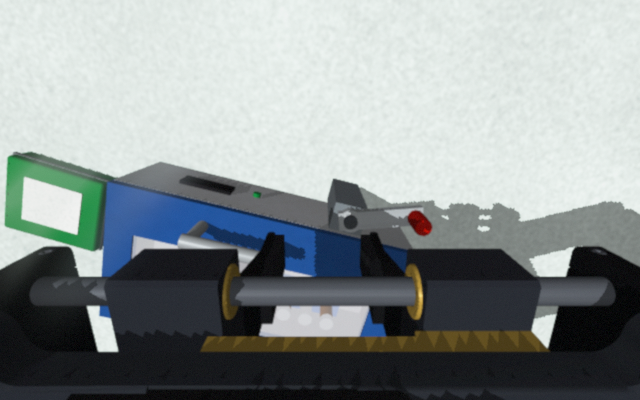

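The latch is at its stop: the post at (419,223) gives an angle of about 1.9. Next is the lid bar.

Emit:
apply_moves(series=[[-1,-2,0,0,0,7,0.6],[-2,-4,0,0,0,14,0.6],[-3,-6,0,0,0,21,0.6],[-3.7,-7.3,0,0,0,28,0.6],[-3.7,-7.3,0,0,0,35,0.6]])

```text
time: 5.03
position: [0.4913, -0.1403, 0.2144]
tool_rot: [0.061, 0.998, 0.001, -0.001]
ft_force: [0.4, 0.3, -0.2]
grip_width: 0.0516
```

Emit:
apply_moves(series=[[0,0,0,0,0,7,0.6],[0,0,0,0,0,14,0.6],[0,0,0,0,0,21,0.6],[0,0,0,0,0,28,0.6],[0,0,0,0,0,35,0.6]])

```text
time: 5.45
position: [0.4877, -0.1377, 0.214]
tool_rot: [0.358, 0.934, 0.001, -0.004]
ft_force: [-0.5, 0.2, 0.3]
grip_width: 0.0523
```

Emit:
apply_moves(series=[[0,0,0,0,0,7,0.6],[0,0,0,0,0,14,0.6],[0,0,0,0,0,21,0.6],[0,0,0,0,0,28,0.6],[0,0,0,0,0,34,0.6]])

```text
time: 5.87
position: [0.4878, -0.1376, 0.214]
tool_rot: [0.615, 0.789, -0.0, -0.004]
ft_force: [0.1, 0.0, 0.4]
grip_width: 0.052
```

Emit:
apply_moves(series=[[0,0,0,0,0,0,0.6],[0,0,0,0,0,0,0.6]])

```text
time: 6.03
position: [0.4888, -0.1386, 0.2145]
tool_rot: [0.611, 0.791, -0.0, -0.003]
ft_force: [-0.3, -1.1, 0.2]
grip_width: 0.0521
```

```bash
python3 - <<'E'
from h import *
o=robot.get_obs(); print(o["time"],case(o["position"]).round(4),o["grip_width"],o["q"].round(2))
print(go([-.05,-.02,.129],YAW))
E
```

```text
6.0333 [-0.051  -0.0155  0.2145] 0.05206289632947869 [-0.5   0.41  1.75  0.    0.99 -0.75]
(array([-0.48,  0.13,  8.55]), array([-0.2, -0.2,  0.3]))
```

Emit:
apply_moves(series=[[-0.4,0.1,3,0,0,0,0.6],[-0.4,0.1,6,0,0,0,0.6],[-0.4,0.1,8.5,0,0,0,0.6],[-0.4,0.1,8.5,0,0,0,0.6],[-0.4,0.1,8.5,0,0,0,0.05]], newtons=20)

```text
time: 6.45
position: [0.4913, -0.1431, 0.1295]
tool_rot: [0.612, 0.791, -0.0, -0.003]
ft_force: [0.9, 0.0, -0.0]
grip_width: 0.0504
```

Emit:
apply_moves(series=[[0,0,0,0,0,0,0.05],[0,0,0,0,0,0,0.05],[0,0,0,0,0,0,0.05],[0,0,0,0,0,0,0.05],[0,0,0,0,0,0,0.05]])

```text
time: 6.87
position: [0.4933, -0.1446, 0.1316]
tool_rot: [0.612, 0.791, 0.0, 0.001]
ft_force: [-1.0, -0.0, -0.1]
grip_width: 0.0202
```

```bash
python3 - <<'E'
from h import *
o=robot.get_obs(); p=case(o["position"]);print(o["time"],p.round(4),o["grip_width"],o["ft_force"].round(2))
h=np.array([.07,.085]);v=p[[0,2]]-h;print(np.hypot(*v),np.hypot(.12,.042))
v0=np.array([-.12,.042]);prev=np.zeros(2)
for i,t in enumerate(np.r_[0.1:1.7:.1]):
    d=np.array([v0[0]*np.cos(t)+v0[1]*np.sin(t)-v0[0],-v0[0]*np.sin(t)+v0[1]*np.cos(t)-v0[1]])*100
    print(round(t,2),"dy",d[0].round(2),"dz",-d[1].round(2))
E
```

```text
6.8667 [-0.0481 -0.0224  0.1316] 0.020171070186995432 [-1.02 -0.03 -0.14]
0.1269250123224524 0.12713772060250253
0.1 dy 0.48 dz -1.18
0.2 dy 1.07 dz -2.3
0.3 dy 1.78 dz -3.36
0.4 dy 2.58 dz -4.34
0.5 dy 3.48 dz -5.24
0.6 dy 4.47 dz -6.04
0.7 dy 5.53 dz -6.74
0.8 dy 6.65 dz -7.33
0.9 dy 7.83 dz -7.81
1.0 dy 9.05 dz -8.17
1.1 dy 10.3 dz -8.4
1.2 dy 11.57 dz -8.51
1.3 dy 12.84 dz -8.49
1.4 dy 14.1 dz -8.34
1.5 dy 15.34 dz -8.07
1.6 dy 16.55 dz -7.67
```

Emit:
apply_moves(series=[[0,0,0,0,0,0,0.05],[0,0,0,0,0,0,0.05],[0,0,0,0,0,0,0.05],[0,0,0,0,0,0,0.05]])

```text
time: 7.2
position: [0.4912, -0.145, 0.1311]
tool_rot: [0.612, 0.791, -0.001, -0.001]
ft_force: [-5.1, -2.3, 5.8]
grip_width: 0.0115
```

```bash
python3 - <<'E'
from h import *
o=robot.get_obs(); p=case(o["position"]);print(o["time"],p.round(4),o["grip_width"],o["ft_force"].round(2))
E
```

```text
7.2 [-0.0503 -0.0222  0.1311] 0.011495501088878066 [-5.05 -2.35  5.84]
```

Emit:
apply_moves(series=[[0,0.2,-0.6,0,0,0,0.05],[0,0.5,-1.2,0,0,0,0.05],[0,0.8,-1.75,0,0,0,0.05],[0,1.07,-2.3,0,0,0,0.05],[0,1.4,-2.85,0,0,0,0.05]], newtons=25)

```text
time: 7.62
position: [0.5033, -0.1418, 0.1584]
tool_rot: [0.612, 0.791, -0.003, -0.003]
ft_force: [-4.8, -6.7, -3.4]
grip_width: 0.0113
```

```bash
python3 - <<'E'
from h import *
o=robot.get_obs(); p=case(o["position"]);print(o["time"],p.round(4),o["grip_width"],o["ft_force"].round(2))
E
```

```text
7.6167 [-0.0377 -0.0222  0.1584] 0.011346639478648373 [-4.83 -6.67 -3.37]
```

Emit:
apply_moves(series=[[0,0.8,-1.0,0,0,0,0.05],[0,1.65,-1.95,0,0,0,0.05],[0,2.6,-2.8,0,0,0,0.05],[0,3.6,-3.55,0,0,0,0.05],[0,4.7,-4.2,0,0,0,0.05]])

```text
time: 8.03
position: [0.5455, -0.1311, 0.2021]
tool_rot: [0.611, 0.791, -0.006, -0.005]
ft_force: [-14.7, -7.5, 14.3]
grip_width: 0.0108
```

Emit:
apply_moves(series=[[0,1.15,-0.5,0,0,0,0.05],[0,2.35,-0.95,0,0,0,0.05],[0,3.6,-1.25,0,0,0,0.05],[0,4.85,-1.4,0,0,0,0.05],[0,6.1,-1.45,0,0,0,0.05]])

```text
time: 8.45
position: [0.6093, -0.115, 0.217]
tool_rot: [0.612, 0.791, -0.002, -0.001]
ft_force: [-4.0, -3.8, 2.5]
grip_width: 0.0111
```

```bash
python3 - <<'E'
from h import *
o=robot.get_obs(); p=case(o["position"]);print(o["time"],p.round(4),o["grip_width"],o["ft_force"].round(2))
v=p[[0,2]]-[.07,.085];print(np.hypot(*v),np.arctan2(v[0],v[1])-np.arctan2(-.12,.042))
E
```

```text
8.45 [ 0.0716 -0.0224  0.217 ] 0.011063513669996068 [-4.04 -3.77  2.47]
0.13197048558779623 1.2463397152262037
```

Emit:
apply_moves(series=[[0,1.25,0.1,0,0,0,0.05],[0,2.5,0.3,0,0,0,0.05],[0,3.75,0.6,0,0,0,0.05],[0,4.9,1.0,0,0,0,0.05],[0,4.9,1.0,0,0,0,0.05]])

```text
time: 8.87
position: [0.6595, -0.1023, 0.2052]
tool_rot: [0.612, 0.791, -0.001, 0.001]
ft_force: [1.2, -3.4, -2.3]
grip_width: 0.0111
```

```bash
python3 - <<'E'
from h import *
o=robot.get_obs(); p=case(o["position"]);print(o["time"],p.round(4),o["grip_width"],o["ft_force"].round(2))
v=p[[0,2]]-[.07,.085];print(np.hypot(*v),np.arctan2(v[0],v[1])-np.arctan2(-.12,.042))
E
```

```text
8.8667 [ 0.1234 -0.0225  0.2052] 0.011096210326539051 [ 1.22 -3.45 -2.29]
0.13154803012680372 1.652008639613328
```

Emit:
apply_moves(series=[[0,0,0,0,0,0,0.28],[0,0,0,0,0,0,0.28],[0,0,0,0,0,0,0.28],[0,0,-2,0,0,0,0.28],[0,0,-5,0,0,0,0.28]])

```text
time: 9.28
position: [0.6556, -0.1006, 0.2525]
tool_rot: [0.612, 0.791, -0.001, -0.004]
ft_force: [0.2, 0.1, -1.5]
grip_width: 0.0238
```

Emit:
apply_moves(series=[[0,0,-4,0,0,0,0.28],[0,0,-8,0,0,0,0.28],[0,-4,-8,0,0,-7,0.5],[0,-8,-8,0,0,-14,0.5],[0,-12,-8,0,0,-21,0.5]])

```text
time: 9.7
position: [0.541, -0.1313, 0.3366]
tool_rot: [0.455, 0.891, 0.0, 0.001]
ft_force: [-0.3, -0.5, -0.3]
grip_width: 0.0371
```

```bash
python3 - <<'E'
from h import *
o=robot.get_obs(); p=case(o["position"]);print(o["time"],p.round(4),o["grip_width"],o["ft_force"].round(2),o["q"].round(2))
print(go([-.0131,-.0139,.33],YAW+np.pi/2),go([-.0131,-.0139,.33],YAW-np.pi/2))
im=robot.camera("scene");a=cv2.resize(im[150:320,90:370],None,fx=2.8,fy=2.8,interpolation=cv2.INTER_CUBIC);cv2.imwrite("pics/s2.png",a[:,:,::-1])
E
```

```text
9.7 [ 0.0013 -0.0213  0.3366] 0.0371246489607022 [-0.32 -0.48 -0.33] [-0.44  0.33  1.48  0.    1.32 -1.07]
(array([ 1.22, -1.07,  0.66]), array([  0. ,   0.1, -68.4])) (array([ 1.22, -1.07,  0.66]), array([ 1.000e-01, -0.000e+00,  1.116e+02]))
```

View pics/s2.png

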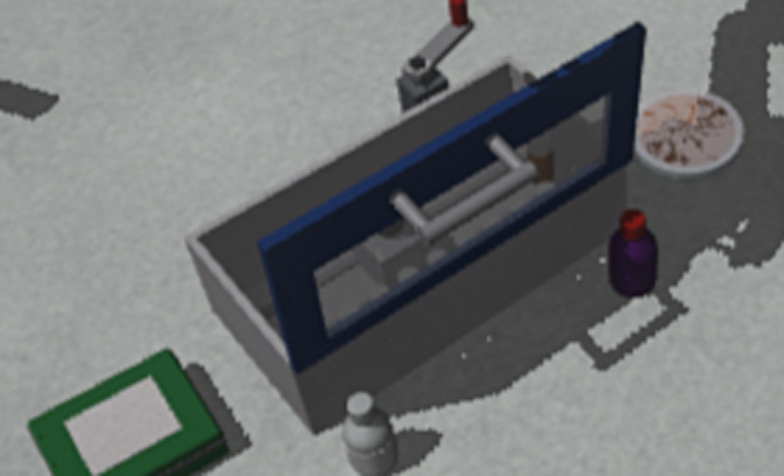

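The lid stands upright, the latch is aside and the bystanders haven't moved. Now I'll turn over the carriage and look for the knob.

Emit:
apply_moves(series=[[1.2,-1,0.6,0,0,-7,0.5],[1.2,-1,0.6,0,0,-14,0.5],[1.2,-1,0.6,0,0,-21,0.5],[1.2,-1,0.6,0,0,-28,0.5],[1.2,-1,0.6,0,0,-35,0.5]])

```text
time: 10.17
position: [0.5266, -0.1272, 0.3298]
tool_rot: [0.167, 0.986, 0.0, 0.0]
ft_force: [-0.0, -0.0, 0.1]
grip_width: 0.0434
```

Emit:
apply_moves(series=[[0,0,2,0,0,-7,0.5],[0,0,5,0,0,-14,0.5],[0,0,8,0,0,-21,0.5],[0,0,10,0,0,-28,0.5],[0,0,12,0,0,-33,0.5]])

```text
time: 10.58
position: [0.5264, -0.127, 0.2084]
tool_rot: [-0.12, 0.993, 0.001, -0.0]
ft_force: [0.5, -0.7, 0.4]
grip_width: 0.0432
```

Emit:
apply_moves(series=[[0,0,0,0,0,0,0.5],[0,0,0,0,0,0,0.5]])

```text
time: 10.75
position: [0.5264, -0.1272, 0.2091]
tool_rot: [-0.116, 0.993, 0.001, -0.001]
ft_force: [0.6, -0.5, -0.6]
grip_width: 0.0436
```

```bash
python3 - <<'E'
from h import *
o=robot.get_obs(); p=case(o["position"]);print(o["time"],p.round(4),o["grip_width"],o["ft_force"].round(2),o["q"].round(2))
print(go([-.0131,-.0139,.071],YAW+np.pi/2))
im=robot.camera("wrist");c=cam("wrist");cv2.imwrite("pics/w3.png",im[:,:,::-1])
tp=robot.camera("top");cv2.imwrite("pics/t3.png",tp[:,:,::-1])
print("knob top pred",proj(c,w([-.0131,-.0139,.078])))
E
```

```text
10.75 [-0.0117 -0.0137  0.2091] 0.043594784271934736 [ 0.58 -0.51 -0.57] [-0.44  0.46  1.68  0.    1.01 -2.25]
(array([ 0.11, -0.05, 13.81]), array([ 0.1, -0.1, -1. ]))
knob top pred [323.04210574 190.12648079]
```

View pics/w3.png

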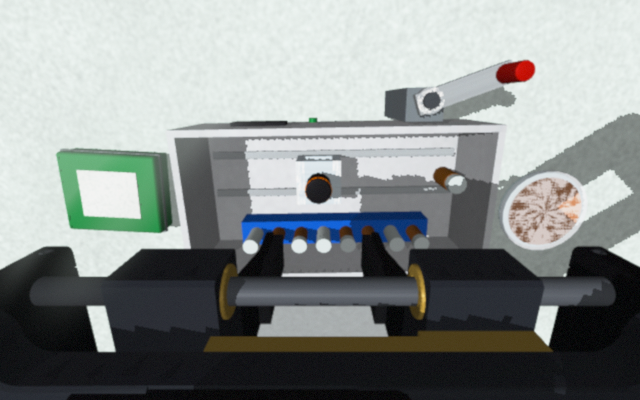

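The knob top is at (318,189) against (323,190) predicted, so I shift about 2 mm towards -y and descend with the vial well clear.

Emit:
apply_moves(series=[[0.1,-0.2,3,0,0,-1,0.5],[0.1,-0.2,6,0,0,-1,0.5],[0.1,-0.2,9,0,0,-1,0.5],[0.1,-0.2,11,0,0,-1,0.5],[0.1,-0.2,12,0,0,-1,0.5]])

```text
time: 11.27
position: [0.5266, -0.1298, 0.0887]
tool_rot: [-0.125, 0.992, 0.0, -0.0]
ft_force: [0.2, 1.4, 0.4]
grip_width: 0.0435
```

Emit:
apply_moves(series=[[0,0,0.7,0,0,0,0.5],[0,0,1.4,0,0,0,0.5],[0,0,1.7,0,0,0,0.5],[0,0,1.7,0,0,0,0.5]])

```text
time: 11.6
position: [0.5272, -0.1301, 0.0731]
tool_rot: [-0.126, 0.992, -0.0, 0.001]
ft_force: [-1.0, 0.3, -1.2]
grip_width: 0.0434
```

```bash
python3 - <<'E'
from h import *
o=robot.get_obs(); p=case(o["position"]);print(o["time"],p.round(4),o["grip_width"],o["ft_force"].round(2))
print(go([-.0131,-.0155,.071],YAW+np.pi/2))
E
```

```text
11.6 [-0.0117 -0.0167  0.0731] 0.043440361819419536 [-0.97  0.33 -1.23]
(array([0.14, 0.12, 0.21]), array([-0. ,  0.1,  0.2]))
```

Close gently to sense the centring, then grip hard.

Emit:
apply_moves(series=[[0.1,0,0.15,0,0,0,0.2],[0.1,0,0.15,0,0,0,0.2],[0.1,0,0.15,0,0,0,0.2],[0.1,0,0.15,0,0,0,0.2],[0.1,0,0.15,0,0,0,0.2]], newtons=8)

```text
time: 12.02
position: [0.5262, -0.1306, 0.0716]
tool_rot: [-0.126, 0.992, -0.001, 0.001]
ft_force: [-1.5, -1.3, 1.4]
grip_width: 0.0236
```

```bash
python3 - <<'E'
from h import *
o=robot.get_obs(); p=case(o["position"]);print(o["time"],p.round(4),o["grip_width"],o["ft_force"].round(2),R.from_euler('z',-YAW).apply(o["ft_force"]).round(1))
E
```

```text
12.0167 [-0.0128 -0.017   0.0716] 0.02357611806692942 [-1.54 -1.3   1.43] [-1.8 -0.9  1.4]
```

Emit:
apply_moves(series=[[0,0,0,0,0,0,0.1],[0,0,0,0,0,0,0.1],[0,0,0,0,0,0,0.1],[0,0,-0.3,0,0,0,0.1],[0,0,-0.6,0,0,0,0.1]], newtons=50)

```text
time: 12.43
position: [0.5261, -0.1306, 0.0766]
tool_rot: [-0.126, 0.992, -0.0, 0.0]
ft_force: [1.2, -3.2, -8.2]
grip_width: 0.0228
```

Emit:
apply_moves(series=[[0,0,-0.3,0,0,0,0.1],[0,0,-0.6,0,0,0,0.1],[0,0,-0.8,0,0,0,0.1],[0,0,-0.8,0,0,0,0.1]])

```text
time: 12.77
position: [0.5261, -0.1306, 0.0849]
tool_rot: [-0.126, 0.992, -0.0, 0.0]
ft_force: [2.4, -4.1, -10.1]
grip_width: 0.023
```

```bash
python3 - <<'E'
from h import *
o=robot.get_obs(); p=case(o["position"]);print(o["time"],p.round(4),o["grip_width"],o["ft_force"].round(2))
E
```

```text
12.7667 [-0.0129 -0.0169  0.0849] 0.02295614037221874 [  2.38  -4.13 -10.1 ]
```

Emit:
apply_moves(series=[[0,0,-0.1,0,0,0,0.1],[0,0,-0.15,0,0,0,0.1],[0,0,-0.15,0,0,0,0.1],[0,0,-0.15,0,0,0,0.1]])

```text
time: 13.1
position: [0.5261, -0.1306, 0.0857]
tool_rot: [-0.126, 0.992, -0.0, 0.0]
ft_force: [2.6, -5.4, -12.6]
grip_width: 0.023
```

```bash
python3 - <<'E'
from h import *
for i in range(4):
    im=robot.camera("wrist");o=robot.get_obs(); p=case(o["position"]);print(o["time"],p.round(4),o["grip_width"],o["ft_force"].round(2))
c=cam("wrist");cv2.imwrite("pics/w4.png",im[:,:,::-1])
E
```

```text
13.15 [-0.0129 -0.0169  0.0857] 0.022904834643671733 [  3.23  -4.5  -12.55]
13.2 [-0.0129 -0.0169  0.0857] 0.022828123393732143 [  2.85  -5.25 -13.54]
13.25 [-0.0129 -0.0169  0.0857] 0.02298373181681395 [  3.31  -4.73 -12.25]
13.3 [-0.0129 -0.0169  0.0857] 0.022554016464163235 [  3.45  -5.09 -12.53]
```

```bash
python3 - <<'E'
from h import *
im=robot.camera("scene");a=cv2.resize(im[140:320,90:370],(400,257));b=cv2.resize(robot.camera("wrist"),(400,250))
cv2.imwrite("pics/f.png",cv2.resize(np.vstack([a,b]),None,fx=1.18,fy=1.18)[:,:,::-1])
o=robot.get_obs();print(o["time"],case(o["position"]).round(4),o["ft_force"].round(1))
E
```

```text
13.4 [-0.0129 -0.0169  0.0857] [  2.3  -5.1 -12.7]
```

View pics/f.png

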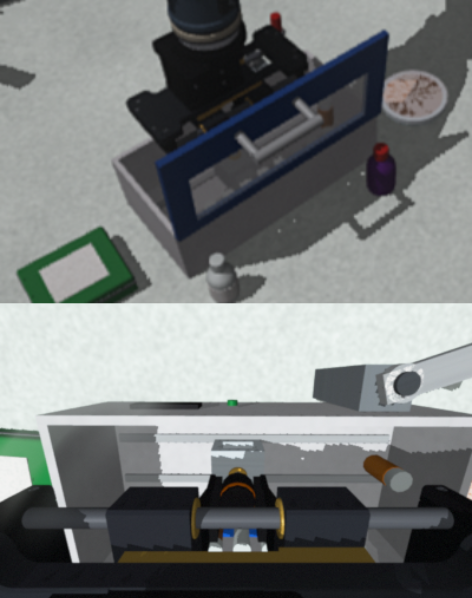

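The final view shows the knob held in the jaws at (237,490), the lid upright, the latch aside, and the vial and bottles standing where they were. Handing in.

```bash
python3 -c "
from rig import robot
print(robot.hand_in());o=robot.get_obs();print(o['time'],o['position'],o['ft_force'],o['grip_width'])"
```

```text
the job is handed in; nothing more can be done
None
the job is handed in; nothing more can be done
```

The job is handed in, with the gripper still holding the plunger knob up at its stop. It took about 13.4 s of the 64 s allowed.

- **Latch:** I swung it to its stop. The wrist picture put it at about 1.9 rad.
- **Lid:** I carried it by its bar to about 1.65 rad and let go. It was still standing upright by itself in the last picture.
- **Plunger:** I gripped the knob at 50 N and pulled it up about 14.1 mm. The last 1.5 mm I commanded gave only 0.8 mm of travel, and the pull rose to about 12.6 N. The spring alone gives 10.5 N at the stop, so it is against the stop. It held steady over the last readings with no slip.
- **Bystanders:** In the last picture the vial, bottles, dish and slide box were where they started, judged by eye.

**Disagreements:** The wrist picture put the knob about 3 mm from where the top camera had it. I shifted the grip for this, and the jaws closed on the knob with little side force. The finger opening read 23 mm on a knob of 24 mm diameter. During the pull there was also a steady sideways force of about 6 N.

The state could not be read after hand-in, so the last second has not been checked.

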